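Make up two panel-fitting kits

TASK

Make up the two kits of panel fittings. Tray with two square bays: the round collar in one bay and the swing bucket in the other, whichever way round; tray with two long bays: the long handle in the narrow bay and the square collar in the wide bay. Lift the bucket straight up off its pivots without letting it tip, set everything down upright and flat on the tray floors without dropping it, and leave the short handle, the tin and the bucking bar where they are.

Things in the scene. Friction and masses are not known exactly. Their poses are not given: they have to be found in the camera images.
- round_collar: Loose aluminium vent collar: round flange 70 mm across and 5 mm thick, with a round neck 40 mm across (wall 4 mm) standing up from it; 45 mm high overall. Origin: centre of the underside; z up along the neck.
- square_collar: Loose aluminium vent collar: square flange 66 x 66 x 5 mm with a square neck 40 x 40 mm (wall 4 mm) standing up from it; 45 mm high overall. Origin: centre of the underside; z up, x and y along the sides.
- long_handle: Loose steel pull handle standing on its two feet: 110 mm long (along its x), a straight bar of 14 x 14 mm section whose underside is 28 mm and whose top is 42 mm above the feet's underside; feet 26 mm wide. Origin: midway between the feet, at their underside; z up.
- short_handle: Spare steel pull handle, of the same pattern as the long one but only 60 mm long. It belongs to no kit and stays where it is. Origin: midway between the feet, at their underside; x along the bar, z up.
- bucket: Loose dark steel open bucket, 50 (x) x 52 (y) mm, rim 45 mm above its underside. Two 8 mm trunnion pins along +y and -y, axis 38 mm above the underside, ends 42 mm from the middle, rest in the stand's notches; it swings about its y axis. A rigid bail ends in a grip bar 12 mm thick (x), 48 mm long (y), 73 to 87 mm above the underside. Origin: centre of the underside; z up. 0.25 kg.
- stand: Fixed grey stand: foot 80 (x) x 120 (y) x 8 mm, two uprights 68 mm high, 36 (x) x 8 mm, centred at y = +36 and -36 mm, each with an open-topped notch 12 mm wide, 14 mm deep, holding a bucket pin. At the start the bucket has the stand's x, y and yaw, its underside 20 mm above the bench; lifted 14 mm, its pins are free. Origin: centre of the underside; z up.
- tray_square_bays: Fixed plywood tray, narrow, 196 (x) x 100 (y) mm outside; floor 4 mm, walls 4 mm thick and 14 mm high (10 mm above the floor). A wall across its middle makes two bays of 92 x 92 mm; their centres lie at x = +48 mm and x = -48 mm, y = 0 in the tray's frame. Origin: centre of the underside; z up.
- tray_long_bays: Fixed plywood tray, nearly square, 160 (x) x 162 (y) mm outside; floor 4 mm, walls 4 mm thick and 14 mm high (10 mm above the floor). A lengthwise wall makes two bays 152 mm long (along x): a narrow one, 54 mm wide, centred at y = +50 mm, and a wide one, 96 mm wide, centred at y = -29 mm in the tray's frame. Origin: centre of the underside; z up.
- tin: Bystander: closed round tin, 66 mm across, 75 mm high. Origin: centre of the underside. Leave alone.
- bucking_bar: Bystander: small dark steel bucking bar, 70 (x) x 35 x 30 mm with a 15 mm step on one end. Origin: centre of the underside. Leave alone.
There are look-alikes about, which are no part of the job. Leave any black or purple look-alike of the tray_long_bays alone. What is shaped like the square_collar but brown or purple is not meant.

How it is judged:
At the end, for the whole second after the job is handed in: Round collar and bucket each in its own bay of the tray with square bays; long handle in the narrow bay, square collar in the wide bay of the other tray. Each inside its bay, underside within 4 mm of the tray floor, upright within 0.1 rad, at rest, released (((x of round_collar in the frame of tray_square_bays between -0.063 and -0.033 m and y of round_collar in the frame of tray_square_bays between -0.015 and 0.015 m and x of bucket in the frame of tray_square_bays between 0.022 and 0.074 m and y of bucket in the frame of tray_square_bays between -0.026 and 0.026 m) or (x of round_collar in the frame of tray_square_bays between 0.033 and 0.063 m and y of round_collar in the frame of tray_square_bays between -0.015 and 0.015 m and x of bucket in the frame of tray_square_bays between -0.074 and -0.022 m and y of bucket in the frame of tray_square_bays between -0.026 and 0.026 m)) and x of long_handle in the frame of tray_long_bays between -0.026 and 0.026 m and y of long_handle in the frame of tray_long_bays between 0.024 and 0.076 m and x of square_collar in the frame of tray_long_bays between -0.048 and 0.048 m and y of square_collar in the frame of tray_long_bays between -0.047 and -0.011 m and z of round_collar in the frame of tray_square_bays between 0 and 0.008 m and angle between each of round_collar, square_collar, long_handle, bucket's own z axis and vertical below 0.1 rad and linear speed of each of round_collar, square_collar, long_handle, bucket below 0.02 m/s and angular speed of each of round_collar, square_collar, long_handle, bucket below 0.2 rad/s and z of square_collar in the frame of tray_long_bays between 0 and 0.008 m and z of long_handle in the frame of tray_long_bays between 0 and 0.008 m and z of bucket in the frame of tray_square_bays between 0 and 0.008 m); the robot touches nothing.
It fails at once if the bucket tips or swings more than 0.4 rad (angle between bucket's own z axis and vertical above 0.4 rad).
It fails at once if a kit part is dropped (falls free from more than about 25 mm) ((contact force between the fingers and round_collar below 0.02 N and linear speed of round_collar above 0.7 m/s) or (contact force between the fingers and square_collar below 0.02 N and linear speed of square_collar above 0.7 m/s) or (contact force between the fingers and long_handle below 0.02 N and linear speed of long_handle above 0.7 m/s) or (contact force between the fingers and bucket below 0.02 N and linear speed of bucket above 0.7 m/s)).
It fails at once if the short handle, the tin or the bucking bar is moved by more than 20 mm (distance of any of short_handle, tin, bucking_bar from where it was at the start of the episode above 0.02 m).
It also fails if it takes over 112 s, if anything falls off the work surface, if the arm or the gripper's body presses on something with over 40 N, if the wrist force passes 120 N, or if a joint passes its speed limit or range.

ROBOT

A 7-joint arm with a two-finger parallel gripper is mounted at the origin on the work surface. World frame = base frame: x ahead of the robot, y to its left, z up, the work surface at z = 0. Lengths are in m, angles in rad, forces in N, time in s.
With the tool pointing down it reaches from about 0.35 to 0.9 m from the base axis. Payload 19.9 kg.
Tool frame: the origin (TCP) lies between the finger pads; the fingertips stand 19 mm ahead of it and the grasp point (between the pads) is the TCP; z points along the fingers, y is the line along which they close (so a half turn about z gives the same grasp; the last joint's range is limited). The gripper opens to 94 mm and grips with 3 to 60 N. Pads are 16 mm wide; open, the fingers measure 119 mm over their backs; the gripper's body (75 mm by 177 mm) begins 78 mm behind the grasp point.
Start: joints at [-0.042, 0.417, -0.01, 1.614, 0.005, 1.111, -0.053], TCP at [0.625, 0, 0.224] pointing down, gripper open.
Joint ranges: [-2.81, 2.81], [-0.39, 2.02], [-1.27, 1.25], [0.06, 2.57], [-1.19, 4.33], [0.19, 2], [-2.82, 2.82]. Speed limits (rad/s): [1.89, 1.89, 2.39, 2.39, 3.01, 3.01, 3.01].

INTERFACE

Orientations are given as a 3x3 rotation matrix whose columns are the frame's x, y, z axes.
In Python, from rig import robot gives the robot as it stands. Calls block until the motion is done:
- robot.move_ptp(position, orientation): joint-space move of the TCP to a pose.
- robot.move_linear(position, velocity=0.15, frame=None, threshold=None): straight line of the TCP; frame=None keeps the orientation; velocity is the mean speed in m/s. With threshold (N) it stops when the force on the tool has changed by that much, and returns True; else False.
- robot.goto_joints(angles): joint-space move.
- robot.gripper_to(opening): finger opening in m; the grip force is fixed at half the most; returns when the fingers have stopped.
- robot.pause(seconds).
- robot.ik(position, orientation): joint angles nearest the present ones, or None.
- robot.get_state(): the state.
- robot.grab_frame(name): name is "scene" or "side" or "wrist"; returns the picture (480x640x3 uint8, red, green, blue); there is no depth.
- robot.camera_info(name): a dict with "fx", "fy", "cx", "cy" (pixels), "dist" ([k1, k2, p1, p2, k3] as OpenCV has them; the pictures are not rectified), "rvec" (rotation vector, rad) and "tvec" (3), from world to camera coordinates, as OpenCV has them. Camera axes: x right, y down, z forward; pixel columns grow to the right and rows downward; lengths in m; the calibration is good to about 2 mm. A picture is of the moment at which its call begins: read the wrist's pose just before it. camera_info takes no time and is no camera call; for the wrist camera it gives the pose at the moment of the call.
A pose or a line that the arm cannot do raises robot.PlanningError and nothing moves.
- robot.sign_off(): hands the job in; it is judged then, once.
The state is a dict: "time": time; "qpos": joint angles; "joint_vel": joint speeds; "effort": joint torques, N m; "ee_pos": TCP position; "tool_rot": TCP orientation; "force": force on the tool from outside, world axes, zero at the start; "moment": the same for the moment, N m; "opening": finger opening in m; "grasp_force": force on a finger pad.
Only numpy, scipy, OpenCV 4.12 (cv2) and the standard library are available. Lean on these libraries where they do the work, as an engineer would, in place of code of your own. Each camera call takes 0.05 s, during which the arm holds its last target. There are 200 camera calls.

## Working session

There is one attempt and no reset: what is moved stays moved. The work goes in short steps, each a Python script; the robot and the scene stay as the last script left them, time stands still between calls to the robot, and variables do not carry over. Pictures are saved under pics/ and viewed, at most 14 in all, crops included, and the job is handed in when it is done.

```bash
ls; mkdir -p pics
python3 - <<'E'
from rig import robot
import cv2
for n in ("scene","side"):
    im=robot.grab_frame(n); cv2.imwrite(f"pics/{n}0.png",im[:,:,::-1])
    print(n,robot.camera_info(n))
im=robot.grab_frame("wrist"); print(robot.camera_info("wrist"),robot.get_state())
cv2.imwrite("pics/wrist0.png",im[:,:,::-1])
E
```

```text
pics
scene {'fx': 540.1315781685246, 'fy': 540.1315781685246, 'cx': 313.7199873070937, 'cy': 238.79052867470375, 'dist': array([0.05639063, 0.        , 0.        , 0.        , 0.        ]), 'rvec': array([ 1.16125018,  2.31441816, -0.98572   ]), 'tvec': array([ 0.3438151 , -0.1872167 ,  1.60961087])}
side {'fx': 524.5224580939844, 'fy': 524.5224580939844, 'cx': 317.71320082791203, 'cy': 245.13332227210057, 'dist': array([-0.15780116,  0.        ,  0.        ,  0.        ,  0.        ]), 'rvec': array([ 2.28278491, -1.00943088,  0.36264045]), 'tvec': array([-0.38420248,  0.25547856,  1.15189785])}
{'fx': 337.0791304579667, 'fy': 337.0791304579667, 'cx': 321.9504786619624, 'cy': 242.05200217776854, 'dist': array([0.01072471, 0.        , 0.        , 0.        , 0.        ]), 'rvec': array([-2.90296018e+00, -7.35032635e-04,  1.71938746e-03]), 'tvec': array([-0.62507597, -0.02574914,  0.38994525])} {'time': 0.15, 'qpos': array([-0.04149009,  0.41781199, -0.01032003,  1.61401706,  0.00468496,
        1.11070878, -0.05296729]), 'joint_vel': array([ 0.00075016, -0.00114469, -0.00012897, -0.00136863, -0.00032346,
        0.00016485, -0.0009231 ]), 'effort': array([ 7.99236568e-04, -8.51532197e+01,  6.39362633e-01, -4.26137459e+01,
       -4.88919730e-02,  1.71691604e-02,  1.51774425e-04]), 'ee_pos': array([6.24732421e-01, 1.02883921e-06, 2.23992339e-01]), 'tool_rot': array([[-3.92827739e-05,  9.99999577e-01, -9.19337240e-04],
       [ 9.99999998e-01,  3.92301627e-05, -5.72451925e-05],
       [-5.72091025e-05, -9.19339486e-04, -9.99999576e-01]]), 'force': array([ 0.76700809,  0.59916331, -0.1873908 ]), 'moment': array([-0.00925123,  0.01808022,  0.02876701]), 'grasp_force': 0.0, 'opening': 0.0940025282281685}
```

View pics/scene0.png

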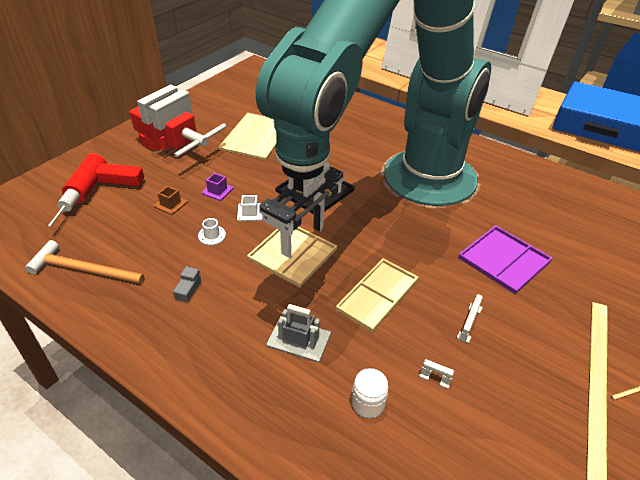

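View pics/side0.png

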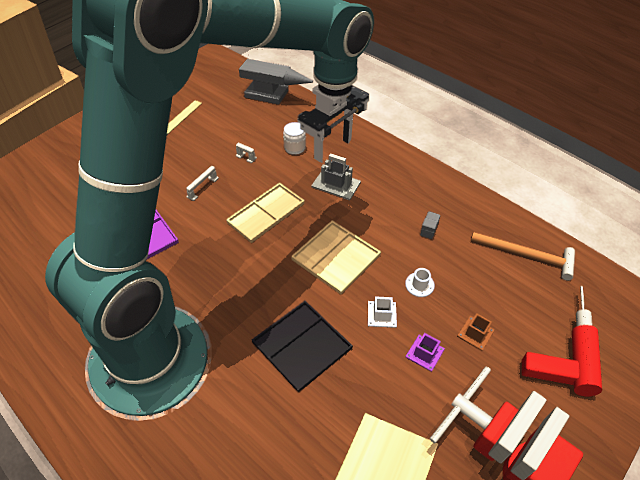

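View pics/wrist0.png

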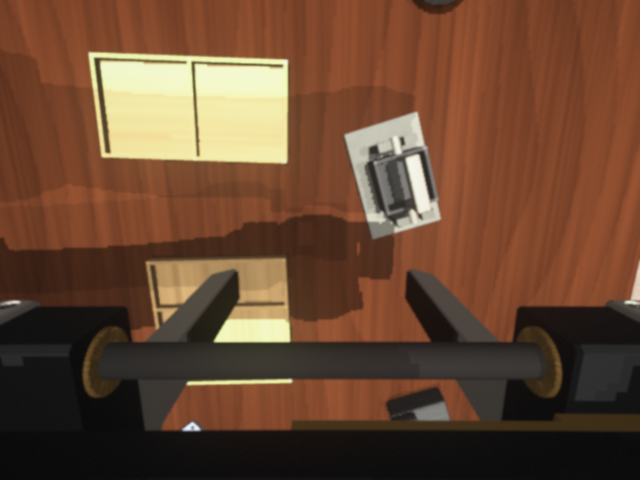

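The wrist view shows the square-bay tray (corners about (90,53) and (287,163)), the long-bay tray with its narrow bay on the upper side (divider at row 303), and the stand and bucket at (393,175). In the scene and side views, the handle is at scene (471,318), the round collar at side (420,285) and the white square collar at side (382,313).

```bash
cat > h.py <<'E'
from rig import robot
import numpy as np, cv2
def down(yaw):
    # tool z down, tool y (closing line) at world angle yaw
    y=np.array([np.cos(yaw),np.sin(yaw),0]); z=np.array([0,0,-1.]); return np.c_[np.cross(y,z),y,z]
def ray(ci,px,z):
    K=np.array([[ci['fx'],0,ci['cx']],[0,ci['fy'],ci['cy']],[0,0,1]])
    p=cv2.undistortPoints(np.array(px,float).reshape(-1,1,2),K,ci['dist']).reshape(-1,2)
    R=cv2.Rodrigues(np.array(ci['rvec'],float))[0]; c=-R.T@ci['tvec']
    d=np.c_[p,np.ones(len(p))]@R
    return c[:2]+d[:,:2]*((np.array(z)-c[2])/d[:,2])[:,None]
def snap(n,f):
    ci=robot.camera_info(n); im=robot.grab_frame(n); cv2.imwrite(f"pics/{f}.png",im[:,:,::-1]); np.save(f"pics/{f}.npy",ci,allow_pickle=True); return ci,im
def load(f): return np.load(f"pics/{f}.npy",allow_pickle=True).item()
E
python3 - <<'E'
from h import *
np.set_printoptions(precision=4,suppress=True)
ci=robot.camera_info("wrist"); R=cv2.Rodrigues(ci['rvec'])[0]; print("cam",-R.T@ci['tvec'],R[2])
print("sqtray",ray(ci,[(90,53),(288,60),(287,163),(102,157)],[.014]*4))
print("longtray",ray(ci,[(147,260),(287,258),(292,383),(159,303),(286,303)],[.014]*5))
print("stand",ray(ci,[(345,134),(416,112),(440,218),(372,238)],[.008]*4))
s=robot.camera_info("scene"); d=robot.camera_info("side")
print("scene: handle ends, sh,tin,round,sq,bucket",ray(s,[(477,298),(465,336),(437,370),(370,376),(210,223),(249,198),(298,311),(187,285)],[.042,.042,.042,.075,.045,.045,.107,.02]))
print("side",ray(d,[(214,170),(190,190),(246,149),(294,127),(421,272),(383,302),(337,160),(430,225)],[.042,.042,.042,.075,.045,.045,.107,.02]))
E
```

```text
cam [0.6255 0.0674 0.3842] [-0.0011 -0.2364 -0.9717]
sqtray [[0.3958 0.1694]
 [0.5912 0.164 ]
 [0.5877 0.0642]
 [0.3918 0.07  ]]
longtray [[ 0.4252 -0.0439]
 [ 0.5851 -0.0415]
 [ 0.5876 -0.2049]
 [ 0.4329 -0.0968]
 [ 0.5826 -0.0968]]
stand [[ 0.6496  0.0942]
 [ 0.7236  0.1161]
 [ 0.7581  0.0038]
 [ 0.6824 -0.0193]]
scene: handle ends, sh,tin,round,sq,bucket [[ 0.3978  0.3173]
 [ 0.5101  0.3402]
 [ 0.6199  0.3312]
 [ 0.731   0.2416]
 [ 0.5786 -0.3293]
 [ 0.443  -0.3174]
 [ 0.7098  0.0539]
 [ 0.7478 -0.2417]]
side [[ 0.4822  0.3175]
 [ 0.3849  0.3056]
 [ 0.6052  0.3165]
 [ 0.7453  0.2532]
 [ 0.5812 -0.3263]
 [ 0.4521 -0.3106]
 [ 0.6923  0.0396]
 [ 0.7421 -0.2473]]
```

Run:
```python
from h import *
robot.move_ptp([0.445,0.26,0.20],down(0)); print(robot.get_state()['time'],robot.get_state()['ee_pos'])
snap("wrist","w1")
robot.move_ptp([0.51,-0.37,0.20],down(0)); print(robot.get_state()['time'],robot.get_state()['ee_pos'])
snap("wrist","w2")
```

```text
1.3583 [0.44598319 0.25908126 0.20009093]
3.6667 [ 0.51062568 -0.36901576  0.19994399]
```

View pics/w1.png

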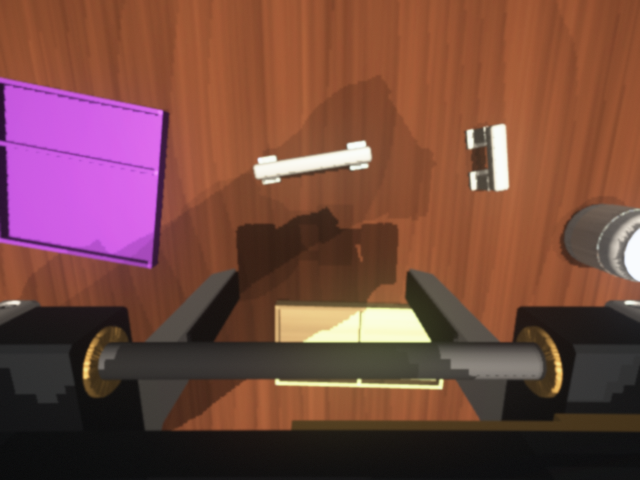

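View pics/w2.png

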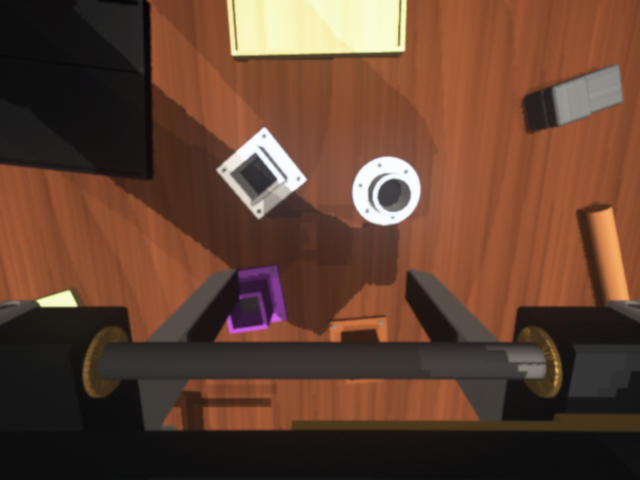

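In w1 the handle bar runs from (256,170) to (371,156). In w2 the white square collar's flange corners are (264,128), (306,179), (260,219) and (216,171), and the round flange is centred at about (386,190).

Run:
```python
from h import *
np.set_printoptions(precision=4,suppress=True)
a=load("w1"); b=load("w2")
h=ray(a,[(255,172),(371,155)],[.042]*2); print("handle",h,h.mean(0),np.arctan2(*(h[1]-h[0])[::-1]),np.linalg.norm(h[1]-h[0]))
q=ray(b,[(264,128),(306,179),(260,219),(216,171)],[.005]*4); print("sq",q,q.mean(0))
for i in range(4):
    e=q[(i+1)%4]-q[i]; print(np.arctan2(e[1],e[0])%(np.pi/2),np.linalg.norm(e))
r=ray(b,[(352,190),(420,190),(386,156),(386,225)],[.005]*4); print("round",r,r.mean(0))
print("ltray",ray(b,[(233,57),(404,52)],[.014]*2))
```

```text
handle [[0.3848 0.3157]
 [0.4915 0.3308]] [0.4382 0.3233] 0.14038335214367298 0.10777843933664978
sq [[ 0.453  -0.2706]
 [ 0.4946 -0.3207]
 [ 0.4451 -0.3628]
 [ 0.402  -0.3128]] [ 0.4487 -0.3167]
0.692299977329016 0.06507684095483193
0.7050043732031765 0.06492208791876379
0.7127832890646362 0.06602468292189148
0.6906518837307659 0.06626924831707813
round [[ 0.5425 -0.3319]
 [ 0.6135 -0.3318]
 [ 0.5764 -0.2975]
 [ 0.5798 -0.369 ]] [ 0.5781 -0.3326]
ltray [[ 0.4283 -0.2089]
 [ 0.5869 -0.2044]]
```

```bash
cat >> h.py <<'E'
SQ=(np.array([.4916,.1169]),-.028); LT=(np.array([.5064,-.1247]),.022)
def inw(t,x,y):
    c,s=np.cos(t[1]),np.sin(t[1]); return t[0]+[c*x-s*y,s*x+c*y]
def pick(xy,yaw,z,op,hover=.13,up=.16,v=.12):
    robot.move_ptp([*xy,hover],down(yaw)); robot.gripper_to(op)
    robot.move_linear([*xy,z],velocity=v); robot.gripper_to(0.0)
    s=robot.get_state(); print("grip",s['opening'],s['grasp_force'],s['ee_pos'])
    robot.move_linear([*xy,up],velocity=v)
    s=robot.get_state(); print("held",s['opening'],s['grasp_force'],s['time'])
def place(xy,yaw,z,op,up=.16,linear=False):
    if linear: robot.move_linear([*xy,up],velocity=.15,frame=down(yaw))
    else: robot.move_ptp([*xy,up],down(yaw))
    robot.move_linear([*xy,z+.012],velocity=.1)
    hit=robot.move_linear([*xy,z-.003],velocity=.02,threshold=4)
    s=robot.get_state(); print("down",hit,s['ee_pos'],s['force'])
    robot.gripper_to(op); robot.pause(.2)
    robot.move_linear([*xy,up],velocity=.12); print("t",robot.get_state()['time'])
E
python3 - <<'E'
from h import *
pick((.578,-.3325),0,.030,.07)
place(inw(SQ,-.048,0),SQ[1],.034,.06)
snap("wrist","w3")
pick((.4487,-.3167),.70,.030,.07)
place(inw(LT,0,-.029),LT[1],.034,.06)
robot.move_linear([.62,-.02,.2],velocity=.2)
snap("wrist","w4"); snap("scene","s4")
E
```

```text
grip 0.03982837960260474 30.000691297464073 [ 0.5780984  -0.33249325  0.03020192]
held 0.039988553083322824 29.999782503582537 7.5917
down True [0.44355543 0.11822812 0.03385354] [0.88869936 0.33315587 1.67117144]
t 13.1167
grip 0.03960020639492637 29.844992458820343 [ 0.44881898 -0.31669028  0.0301772 ]
held 0.03986851709207003 29.853892028331757 17.9583
down True [ 0.50695296 -0.15372193  0.03384039] [0.51914322 0.35141573 2.91000386]
t 22.7333
```

View pics/w4.png

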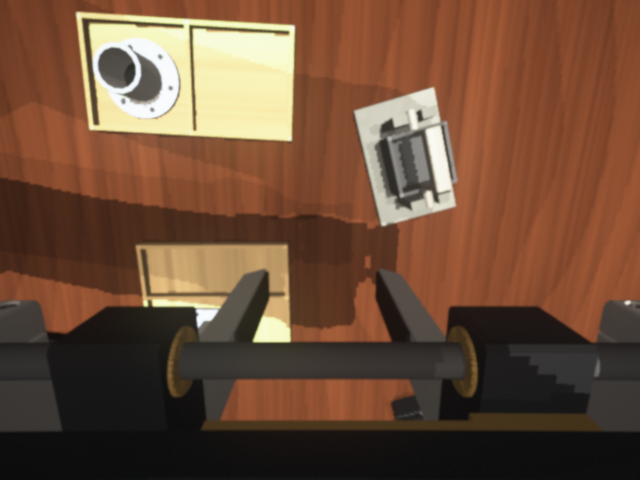

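The round collar sits centrally in the left square bay (flange centre about (142,78)). The stand corners are (354,110), (433,87), (456,207) and (382,225), and the grip bar's top is centred near (440,158).

Run:
```python
from h import *
np.set_printoptions(precision=4,suppress=True)
c=load("w4")
q=ray(c,[(354,110),(433,87),(456,207),(382,225)],[.008]*4); print(q,q.mean(0)); e=q[1]-q[0];f=q[1]-q[2];print(np.arctan2(e[1],e[0]),np.arctan2(f[1],f[0])-np.pi/2)
print(ray(c,[(440,158)],[.107]))
im=cv2.imread("pics/w4.png")[80:230,340:480]; cv2.imwrite("pics/w4c.png",cv2.resize(im,None,fx=4,fy=4,interpolation=cv2.INTER_CUBIC))
```

```text
[[ 0.6485  0.0944]
 [ 0.7236  0.1166]
 [ 0.7593  0.0014]
 [ 0.6833 -0.0194]] [0.7037 0.0482]
0.28729364823341696 0.3001614125958665
[[0.704  0.0494]]
```

View pics/w4c.png

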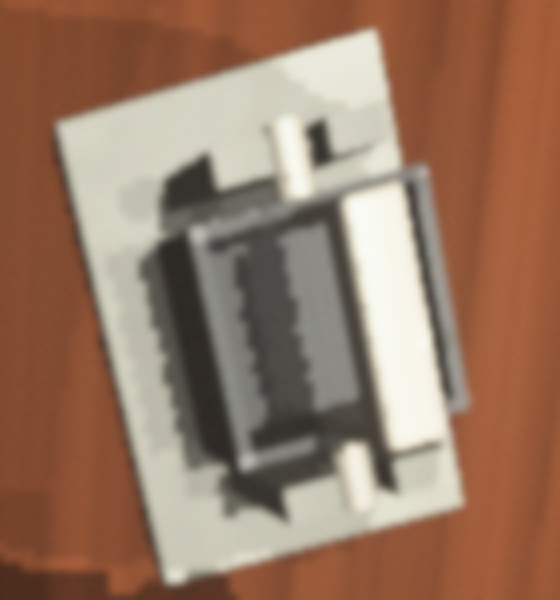

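The zoomed crop puts the bar centre at (438.7,159.2), which agrees with the stand's centre to about 1 mm, so the bucket hangs upright. I'll take the bucket now, then the handle.

Run:
```python
from h import *
pick((.7035,.0485),.294,.100,.045,hover=.16,up=.18,v=.08)
place(inw(SQ,.048,0),SQ[1],.084,.045,up=.18,linear=True)
robot.pause(.2)
h=(.4382,.3233); y=.140+np.pi/2
if abs(robot.ik([*h,.13],down(y))[6])>2.5: y-=np.pi
print(y)
pick(h,y,.035,.05)
place(inw(LT,0,.05),LT[1]+(y-.14),.039,.032)
robot.move_ptp([.5,-.2,.3],down(0)); snap("wrist","w5")
snap("scene","s5"); snap("side","d5"); print(robot.get_state()['time'])
a,b=cv2.imread("pics/s5.png")[180:400,180:500],cv2.imread("pics/d5.png")[140:360,200:520]
cv2.imwrite("pics/c5.png",cv2.resize(cv2.vconcat([a,b]),None,fx=1.35,fy=1.35))
```

```text
grip 0.012028665601034005 30.0005641579628 [0.70345615 0.04850302 0.10009383]
held 0.011891928709911846 29.999268651008606 27.55
down True [0.53923493 0.11558435 0.08390435] [-1.47269765  0.41104822  7.74902799]
t 32.3083
1.7107963267948967
grip 0.013748267152084522 29.99725252389908 [0.43815034 0.32326615 0.03497026]
held 0.013658131108933587 29.996901154518127 36.725
down True [ 0.50528836 -0.07433594  0.03865951] [0.80146277 1.90028101 5.06216317]
t 41.925
43.3167
```

View pics/c5.png

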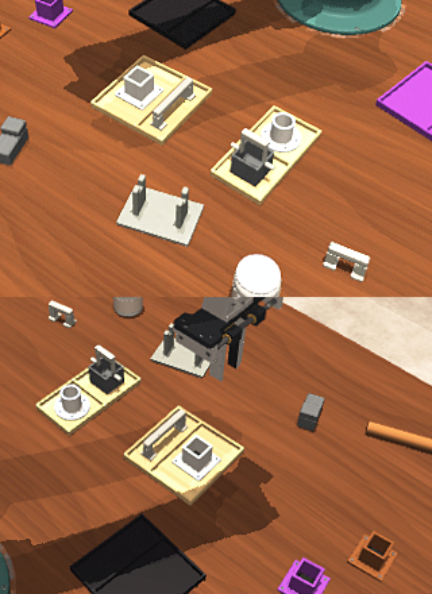

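View pics/w5.png

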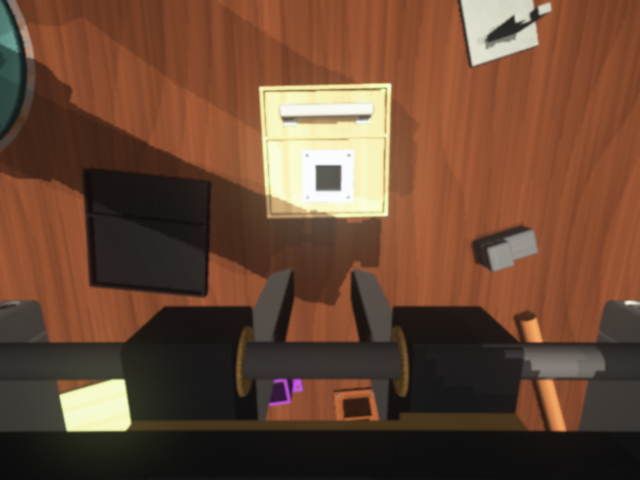

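All four parts stand upright in their bays. In w5 the handle is at (326,112) and the square collar at (328,177). The bucket and round collar are in the square-bay tray, and the bystanders haven't moved.

```bash
python3 -c "
from rig import robot
print(robot.sign_off())"
```

```text
the job is handed in; nothing more can be done
None
```

I made up both kits and handed the job in at about 43 s; the final pictures show all four parts upright in their bays, the gripper clear, and the short handle, tin and bucking bar where they were, but sign-off gave no verdict.

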